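# Gauge the cartridge sleeves and hold the good one on the sprung stop

### The job

Two aluminium cartridge sleeves that look alike from the side stand on the bench: stand the one whose bore is too narrow for the gauge pin upright in the empty grey reject tray and let go of it. Then slide the other sleeve over the gauge pin and press it down against the sprung collar, without ramming it, until the collar is fully down on its hard stop; finish while still holding it pressed down there. Leave everything else where it is.

Things in the scene. Friction and masses are not known exactly. Their poses are not given: they have to be found in the camera images.
- wide_center (a point): Centre (half-way up, on the axis) of the sleeve with the wide bore: a plain bare aluminium tube standing upright, 60 mm tall, 30 mm outside diameter, bore 18 mm right through; z is its axis. About 80 g. It passes freely over the gauge pin.
- sleeve_wide: The same wide-bored sleeve; origin at the centre of its lower end.
- narrow_center (a point): Centre (half-way up, on the axis) of the sleeve with the narrow bore: outwardly the same aluminium tube, 60 mm tall, 30 mm outside diameter, but bore only 10 mm (wall visibly thicker from above); z is its axis. About 90 g. It cannot pass over the pin. The two sleeves may swap places from run to run.
- sleeve_narrow: The same narrow-bored sleeve; origin at the centre of its lower end.
- station: Gauge station, fixed to the table: aluminium base plate 150 x 90 mm, 20 mm thick, with a low dial block (top 50 mm above the table) at its -x end. Origin at table level on the axis of the vertical gauge pin, z up; the plate runs from x = -105 to +45 mm and y = -45 to +45 mm in this frame.
- pin_tip (a point): Tip of the vertical steel gauge pin, 87 mm above the table. The pin is 14 mm in diameter; its top 10 mm taper to 5 mm.
- collar_top (a point): Centre of the upper face of the sprung steel collar that rides around the pin (30 mm outside, 17 mm bore, 8 mm thick). Upper face 52 mm above the table when free, 40 mm when fully pressed onto the hard stop. The stop is a dark shoulder of 38 mm diameter, its top 32 mm above the table.
- collar (a joint): How far the sprung collar is pressed down, m: 0 = free (up), 0.012 = on the hard stop. The spring pushes back with about 5.5 N at the beginning of the travel and 11.5 N at the stop, beyond which the force rises steeply; it springs up again when let go.
- tray: Reject tray, fixed to the table: empty open grey plastic box, 150 mm (its x) by 120 mm (its y), 25 mm high, walls and floor 5 mm thick; origin at the centre of its underside, z up. On the left or right side of the table; a solid aluminium nozzle rack of the same footprint (25 mm high, nozzles up to 55 mm) has the other side.
- driver: Bystander: screwdriver with black handle, 180 mm long, lying; origin at its underside, x along it.
- jar: Bystander: closed amber jar, 48 mm diameter, 60 mm tall; origin at the centre of its underside.
- dish: Bystander: closed clear culture dish, 92 mm diameter, 18 mm high; origin at the centre of its underside.
- spare_collar: Bystander: flat steel ring, 40 mm diameter, 12 mm high; origin at the centre of its underside.
- nozzle: Bystander: small white dispensing nozzle standing on its 22 mm wide end, 40 mm tall; origin at the centre of its underside.
Things that resemble listed ones, but are neither listed nor needed, are in the scene too. What is shaped like the sleeve_wide but yellow is not meant.

How it is judged:
By the outcome, as a careful person would: the job done as asked, in the order asked, and still so for the second after the job is handed in, while the arm keeps its last pose, push and grip.
It also fails if it takes over 56 s, if anything falls off the work surface, if the arm or the gripper's body presses on something with over 40 N, if the wrist force passes 120 N, or if a joint passes its speed limit or range.

### The arm

A 6-joint arm with a two-finger parallel gripper is mounted at the origin on the work surface. World frame = base frame: x ahead of the robot, y to its left, z up, the work surface at z = 0. Lengths are in m, angles in rad, forces in N, time in s.
With the tool pointing down it reaches from about 0.3 to 0.875 m from the base axis. Payload 6.4 kg.
Tool frame: the origin (TCP) lies at the very end of the fingers, on their centre line; the grasp point (between the pads) lies 19 mm behind it; z points along the fingers, y is the direction in which the jaws open and shut (so a half turn about z gives the same grasp; the last joint's range is limited). The gripper opens to 85 mm and grips with 20 to 120 N. Pads are 22 mm wide; open, the fingers measure 114 mm over their backs; the gripper's body (76 mm by 85 mm) begins 54 mm behind the grasp point. The pads swing forward as they close: fully open they stand 13 mm farther back than shut.
Start: joints at [-0.206, 0.181, 1.607, -0, 1.354, -0.206], TCP at [0.575, 0, 0.231] pointing down, gripper open.
Joint ranges: [-2.99, 2.99], [-0.89, 2.07], [0.3, 2.58], [-1.14, 4.28], [0, 2.63], [-3.12, 3.12]. Speed limits (rad/s): [2.57, 2.57, 3.01, 3.14, 3.14, 3.14].

### API

Orientations are given as a unit quaternion [w, x, y, z].
In Python, from bench import telemetry, imaging, ctrl gives the robot as it stands.
- The arm moves only by the shell command python3 -m pendant 'ROWS' [OPENING]. ROWS is JSON, a list that holds one entry, the list of rows, each a list of 6 numbers: the shift along the tool's x, y, z in units of 200 mm (1.0 is 200 mm), then the turn, a rotation vector about the tool's x, y, z in units of pi rad (1.0 is pi rad). In form: [[[tx, ty, tz, rx, ry, rz], ...]]. A call has 1 to 12 rows; each row shifts and turns the pose as measured when the row begins, along the tool's axes as they then stand; what a row does not reach is not made up. A row lasts 1/8 s, in which the tool goes at most 62.5 mm and 10.7 degrees, less where a joint would pass 70% of its speed; a pose out of reach is approached as far as the arm can. A call with a number of a shift or a turn outside -1 to 1 is refused whole. A call with a gripper value outside its range is refused whole. OPENING is the closure, from 0 (fully open) to 1 (shut), set as the call begins (- or left out, the last holds). The fingers move at their own pace and stop on an object; the grip force is fixed at half the most. Time passes only in rows, so rows that do not move let the fingers close. It gives the time, the measured TCP pose, the force and the opening at its end, in the units of the state.
- telemetry.get_obs(): the state, without advancing time (a new reading comes with each control period).
- imaging.camera(name): name is "scene" or "side" or "wrist"; returns a dict with "pixels" (480x640x3 uint8, blue, green, red), "vfov" (degrees; the focal length in pixels is half the picture's height over the tangent of half this angle, whatever the lens; pixels are square), "cx", "cy" (the principal point, pixels), "R" (3x3) and "t" (3): a world point X has camera coordinates R X + t. Camera axes: x right, y down, z forward; pixel columns grow to the right and rows downward; lengths in m; the calibration is good to about 2 mm. A picture is of the moment at which its call begins. There is no depth.
- ctrl.hand_in(): hands the job in, once; it reports no verdict.
The state is a dict: "time_s": time; "q": joint angles; "dq": joint speeds; "joint_efforts": joint torques, N m; "eef_pos": TCP position; "eef_rot": TCP orientation; "wrist_force": force on the tool from outside, world axes, zero at the start; "torque": the same for the moment, N m; "opening": opening from 0.0 (shut) to 1.0 (fully open).
Only numpy, scipy, OpenCV 4.12 (cv2) and the standard library are available. Lean on these libraries where they do the work, as an engineer would, in place of code of your own. Each camera call takes 0.05 s, during which the arm holds its last target.

## Working session

There is one attempt and no reset: what is moved stays moved. The work goes in short steps, Python scripts to look and compute and a shell command to move; the robot and the scene stay as the last step left them, time stands still between calls to the robot, and variables do not carry over. Pictures are saved under pics/ and viewed, and the job is handed in when it is done.

```bash
ls; mkdir -p pics; python3 - <<'E'
from bench import telemetry, imaging
import cv2
o=telemetry.get_obs()
for k,v in o.items(): print(k,v)
for n in ["scene","side","wrist"]:
    c=imaging.camera(n); cv2.imwrite(f"pics/{n}0.png",c["pixels"])
    print(n,c["vfov"],c["cx"],c["cy"],c["R"],c["t"], [k for k in c])
E
```

```text
pics
time_s 0.0
q [-2.06294810e-01  1.81547874e-01  1.60797389e+00 -2.38721629e-05
  1.35378334e+00 -2.06270757e-01]
dq [ 0.00049219 -0.00067896 -0.00015925  0.00195599 -0.00079697  0.00072345]
joint_efforts [ 3.41415571e-04 -4.44869328e+01 -3.51340663e+01 -2.51131587e-04
  9.11703974e-03  3.43231875e-05]
eef_pos [5.74467690e-01 1.24291507e-04 2.30396789e-01]
eef_rot [-7.10237441e-04  7.07113202e-01  7.07099842e-01 -4.78352016e-04]
wrist_force [-0.9894354   0.27194295  0.84775569]
torque [ 0.03157148 -0.01905655 -0.02685694]
opening 1.0004822305170449
scene 49.627424214321714 323.1654424122944 249.03075176439285 [[-6.85039506e-01  7.28505808e-01  4.03756802e-04]
 [ 3.77708476e-01  3.55646305e-01 -8.54898832e-01]
 [-6.22942359e-01 -5.85486971e-01 -5.18794587e-01]] [ 0.38762876 -0.14755265  1.54328482] ['pixels', 'vfov', 'cx', 'cy', 'R', 't']
side 43.66978790369975 323.4595496748464 226.46275488555193 [[-0.88681009 -0.46211725  0.00393792]
 [-0.32667815  0.62082765 -0.71263905]
 [ 0.32687803 -0.63326193 -0.70151984]] [0.50498869 0.2365739  1.51240248] ['pixels', 'vfov', 'cx', 'cy', 'R', 't']
wrist 58.58184960115651 323.93588700115566 241.26264395012836 [[ 9.99999859e-01 -4.76007323e-04 -2.36801108e-04]
 [-3.95632356e-04 -9.63795320e-01  2.66642879e-01]
 [-3.55151763e-04 -2.66642748e-01 -9.63795372e-01]] [-0.57409229 -0.03316334  0.37672856] ['pixels', 'vfov', 'cx', 'cy', 'R', 't']
```

View pics/scene0.png

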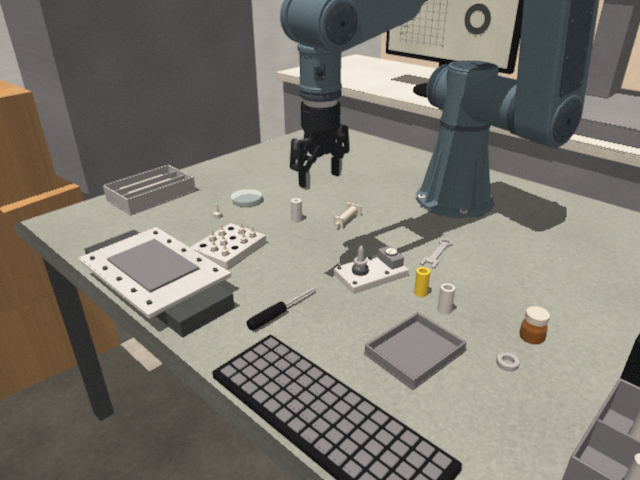

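View pics/side0.png

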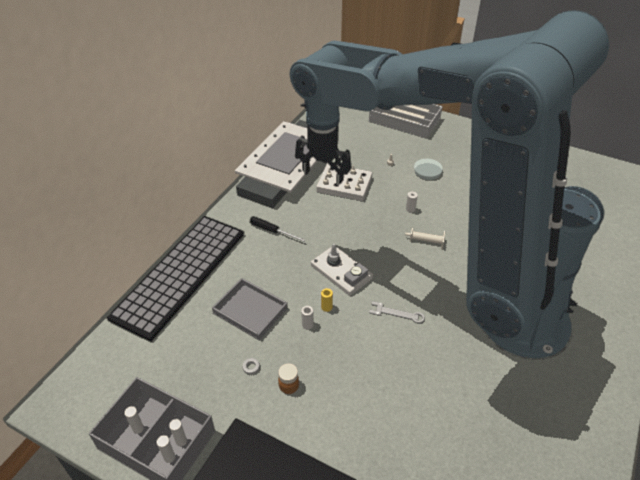

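View pics/wrist0.png

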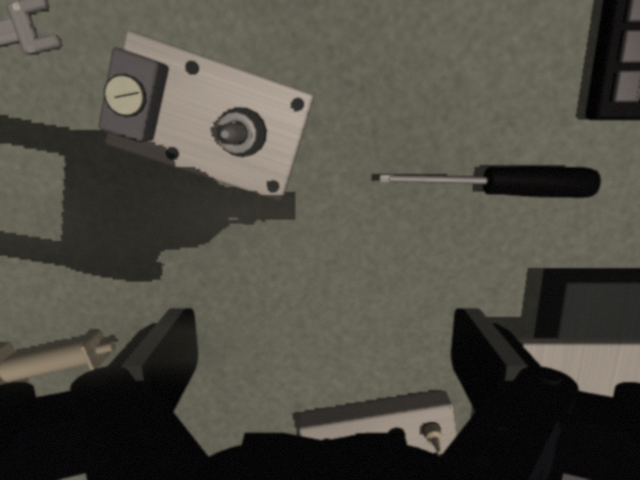

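```bash
cat > h.py <<'E'
import numpy as np, cv2, pickle
from bench import telemetry, imaging
def snap(n,fn=None):
    c=imaging.camera(n)
    if fn: cv2.imwrite(f"pics/{fn}.png",c["pixels"]); pickle.dump(c,open(f"pics/{fn}.pkl","wb"))
    return c
def load(fn): return pickle.load(open(f"pics/{fn}.pkl","rb"))
def ray(c,u,v):
    f=240/np.tan(np.radians(c["vfov"])/2)
    d=c["R"].T@np.array([(u-c["cx"])/f,(v-c["cy"])/f,1.]); return -c["R"].T@c["t"], d/np.linalg.norm(d)
def plane(c,u,v,z):
    o,d=ray(c,u,v); return o+d*(z-o[2])/d[2]
def tri(*obs):
    A=np.zeros((3,3));b=np.zeros(3);L=[ray(*o) for o in obs]
    for o,d in L:
        P=np.eye(3)-np.outer(d,d);A+=P;b+=P@o
    X=np.linalg.solve(A,b); return X,[round(1e3*float(np.linalg.norm((np.eye(3)-np.outer(d,d))@(X-o))),1) for o,d in L]
def proj(c,X):
    f=240/np.tan(np.radians(c["vfov"])/2); p=c["R"]@np.asarray(X)+c["t"]; return p[:2]/p[2]*f+[c["cx"],c["cy"]]
def crop(c,fn,u,v,w,h,s):
    u0=int(max(0,u-w//2));v0=int(max(0,v-h//2))
    im=cv2.resize(c["pixels"][v0:v0+h,u0:u0+w],None,fx=s,fy=s,interpolation=cv2.INTER_CUBIC); cv2.imwrite(f"pics/{fn}.png",im); return u0,v0
E
python3 - <<'E'
from h import *
a=snap("scene","scene1");b=snap("side","side1");w=snap("wrist","wrist1")
ims=[]
for c,u,v in [(a,297,210),(a,447,298),(b,412,202),(b,308,318)]:
    ims.append(cv2.resize(c["pixels"][v-25:v+25,u-25:u+25],(380,280) if 0 else (290,290),interpolation=cv2.INTER_CUBIC))
cv2.imwrite("pics/z1.png",np.vstack([np.hstack(ims[:2]),np.hstack(ims[2:])]))
print("wristcam C",ray(w,320,240)[0])
E
```

```text
wristcam C [0.57435862 0.06818539 0.37217011]
```

View pics/z1.png

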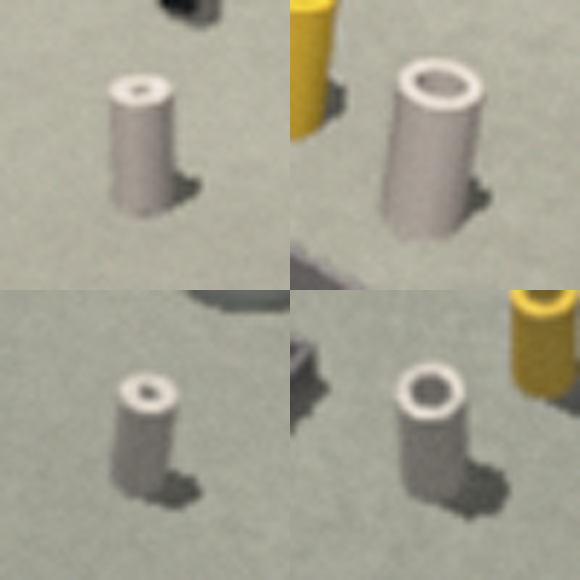

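```bash
python3 - <<'E'
from h import *
a=load("scene1");b=load("side1");w=load("wrist1")
print("narrow",tri((a,295.9,200.1),(b,412.1,194.3)))
print("wide",tri((a,447.4,287.1),(b,306.7,310.2)))
ims=[]
for c,u,v,s in [(a,370,262,50),(a,415,348,60),(b,340,268,50),(b,251,307,60)]:
    ims.append(cv2.resize(c["pixels"][v-s:v+s,u-s:u+s],(300,300),interpolation=cv2.INTER_CUBIC))
cv2.imwrite("pics/z2.png",np.vstack([np.hstack(ims[:2]),np.hstack(ims[2:])]))
E
```

```text
narrow (array([ 0.40666902, -0.25171953,  0.05819503]), [0.7, 0.7])
wide (array([0.47751856, 0.26530515, 0.05778138]), [0.0, 0.0])
```

View pics/z2.png

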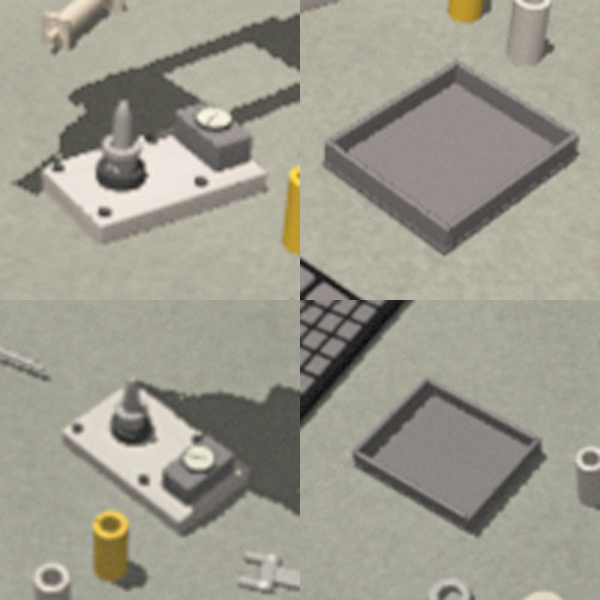

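```bash
python3 - <<'E'
from h import *
np.set_printoptions(precision=4,suppress=True)
a=load("scene1");b=load("side1");w=load("wrist1")
print("pin",tri((a,360.5,245.3),(b,333.7,245)))
A=np.array([plane(a,u,v,.025) for u,v in [(365.2,346.2),(418,313.8),(465.6,341.8),(412.8,381)]])
B=np.array([plane(b,u,v,.025) for u,v in [(213.2,309.2),(242,279.2),(287.2,302.8),(260,336)]])
print("tray",A,A.mean(0),B,B.mean(0))
print("yellow base~",plane(a,423,270,.06),plane(b,327,293,.06))
print("jar",plane(a,537,314,.06),plane(b,289,370,.06))
print("dish",plane(a,247,197,.018))
print("syringe",plane(a,348,214,.015),"nozzle",plane(a,218,212,.02))
for p in [(.4067,-.2517,.06),(.4775,.2653,.06)]: print(proj(w,p))
print("pin wrist", plane(w,220,131,.087))
E
```

```text
pin (array([0.5077, 0.0599, 0.0848]), [1.5, 1.5])
tray [[0.7013 0.2337 0.025 ]
 [0.5548 0.25   0.025 ]
 [0.5637 0.3622 0.025 ]
 [0.7135 0.3479 0.025 ]] [0.6333 0.2985 0.025 ] [[0.6991 0.3497 0.025 ]
 [0.6891 0.2333 0.025 ]
 [0.545  0.2459 0.025 ]
 [0.5525 0.364  0.025 ]] [0.6214 0.2982 0.025 ]
yellow base~ [0.4616 0.1951 0.06  ] [0.4575 0.1962 0.06  ]
jar [0.4402 0.4371 0.06  ] [0.4317 0.4315 0.06  ]
dish [ 0.4337 -0.4295  0.018 ]
syringe [ 0.3085 -0.1481  0.015 ] nozzle [ 0.5523 -0.4102  0.02  ]
[138.1695 490.6755]
[ 156.5669 -229.598 ]
pin wrist [0.5074 0.0631 0.087 ]
```

```bash
python3 -m pendant '[[[-0.25,-0.168,0,0,0,0],[-0.25,-0.168,0,0,0,0],[-0.25,-0.168,0,0,0,0],[-0.25,-0.168,0,0,0,0],[-0.25,-0.168,0,0,0,0],[0,0,0,0,0,0]]]' ; python3 - <<'E'
from h import *
w=snap("wrist","w2"); print(telemetry.get_obs()["eef_pos"],telemetry.get_obs()["eef_rot"])
E
```

```text
time_s: 1.05
eef_pos: [0.403, -0.257, 0.2313]
eef_rot: [0.001, 0.706, 0.708, -0.0]
wrist_force: [0.9, -0.0, 0.3]
opening: 0.997
[ 0.40396196 -0.25530374  0.23119379] [1.08527945e-03 7.05401356e-01 7.08807219e-01 2.76033483e-04]
```

View pics/w2.png

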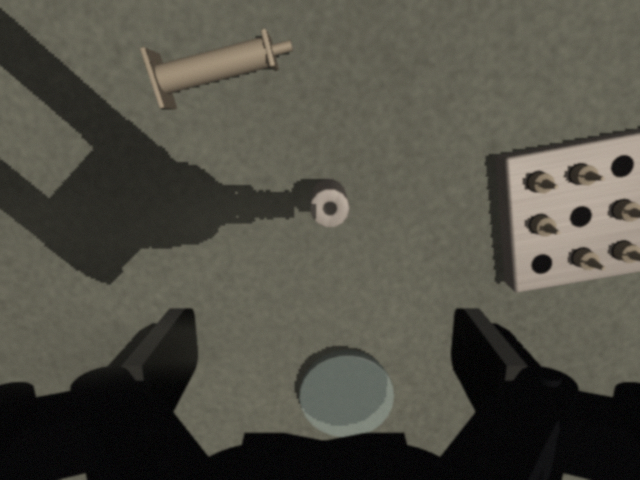

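```bash
python3 - <<'E'
from h import *
np.set_printoptions(precision=4,suppress=True)
w=load("w2");a=load("scene1");b=load("side1")
m=(cv2.cvtColor(w["pixels"],cv2.COLOR_BGR2GRAY)>135).astype(np.uint8); m[:, :280]=0;m[:,380:]=0;m[:150]=0;m[260:]=0
cs,_=cv2.findContours(m,cv2.RETR_EXTERNAL,cv2.CHAIN_APPROX_NONE); c=max(cs,key=cv2.contourArea); (u,v),(d1,d2),_=cv2.fitEllipse(c); print(u,v,d1,d2)
(u,v),r=cv2.minEnclosingCircle(c);print(u,v,r)
print(plane(w,u,v,.06)); print(tri((w,u,v),(a,295.9,200.1),(b,412.1,194.3)),tri((w,u,v),(a,295.9,200.1)),tri((w,u,v),(b,412.1,194.3)))
print(telemetry.get_obs()["eef_pos"])
E
```

```text
330.92315673828125 207.31666564941406 33.01845932006836 35.758094787597656
330.044677734375 207.5127716064453 18.163225173950195
[ 0.4076 -0.2498  0.06  ]
(array([ 0.4072, -0.2506,  0.0588]), [0.7, 0.6, 1.2]) (array([ 0.4076, -0.2501,  0.0584]), [0.0, 0.0]) (array([ 0.4069, -0.2499,  0.0605]), [0.7, 0.7])
[ 0.404  -0.2553  0.2312]
```

```bash
python3 -m pendant '[[[0.025,0.018,0.2,0,0,0],[0,0,0.25,0,0,0],[0,0,0.25,0,0,0],[0,0,0,0,0,0]]]' ; python3 - <<'E'
from h import *
w=snap("wrist","w3"); o=telemetry.get_obs();print(o["eef_pos"],o["eef_rot"],o["wrist_force"])
E
```

```text
time_s: 1.6
eef_pos: [0.4121, -0.2469, 0.0896]
eef_rot: [0.003, 0.704, 0.711, 0.001]
wrist_force: [-0.3, 0.6, 0.3]
opening: 1.004
[ 0.41372786 -0.24848173  0.09205216] [0.00541609 0.70363947 0.71053543 0.00124831] [-0.39028467 -0.26845507  0.10346694]
```

View pics/w3.png

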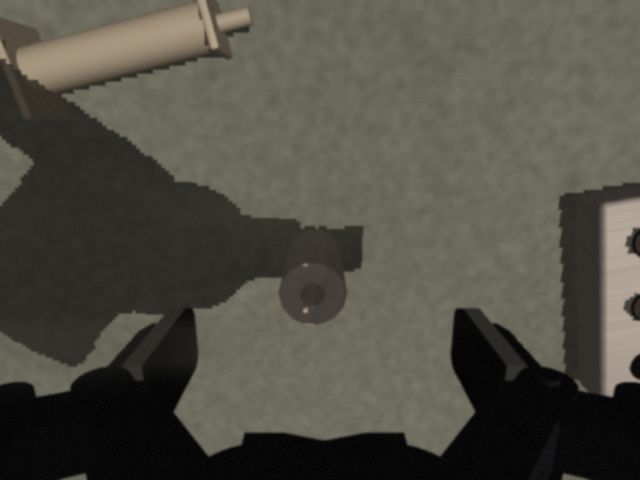

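```bash
cat >> h.py <<'E'
from scipy.spatial.transform import Rotation as Ro
def need(target,yaw=0.0):
    "remaining shift (units) and turn (units) to reach target, tool down, tool y at yaw from world x"
    o=telemetry.get_obs(); q=o["eef_rot"]; R=Ro.from_quat([q[1],q[2],q[3],q[0]])
    T=Ro.from_euler('z',yaw)*Ro.from_matrix(np.array([[0,1,0],[1,0,0],[0,0,-1.]]))
    d=R.inv().apply(np.asarray(target)-o["eef_pos"])/0.2; r=(R.inv()*T).as_rotvec()/np.pi
    print("pos",np.round(o["eef_pos"],4),"t",np.round(d,3),"r",np.round(r,4),"F",np.round(o["wrist_force"],1),"op",round(float(o["opening"]),3),"time",round(o["time_s"],2))
E
python3 -c "
from h import *
need([.4074,-.25,.027])"
```

```text
pos [ 0.4137 -0.2485  0.0921] t [-0.005 -0.035  0.325] r [0.003  0.0019 0.0031] F [-0.4 -0.3  0.1] op 1.001 time 1.65
```

```bash
python3 -m pendant '[[[-0.005,-0.035,0,0.003,0.002,0.003],[0,0,0,0,0,0]]]'; python3 -c "
from h import *
need([.4074,-.25,.027])"
```

```text
time_s: 1.9
eef_pos: [0.4091, -0.2508, 0.0962]
eef_rot: [0.003, 0.707, 0.708, 0.0]
wrist_force: [0.0, 0.0, 0.5]
opening: 0.996
pos [ 0.4091 -0.2508  0.0962] t [ 0.006 -0.01   0.346] r [0.0013 0.0012 0.0005] F [0.  0.  0.5] op 0.996 time 1.9
```

```bash
python3 -m pendant '[[[0.004,-0.01,0.12,0.001,0.001,0],[0,0,0.12,0,0,0],[0,0,0.08,0,0,0],[0,0,0,0,0,0]]]'; python3 -c "
from h import *
need([.4074,-.25,.027])"
```

```text
time_s: 2.4
eef_pos: [0.4116, -0.2547, 0.0374]
eef_rot: [0.007, 0.707, 0.707, 0.0]
wrist_force: [0.4, 0.2, -0.7]
opening: 1.0
pos [ 0.4116 -0.2547  0.0374] t [ 0.024 -0.022  0.052] r [0.0033 0.0033 0.0003] F [ 0.4  0.2 -0.7] op 1.0 time 2.4
```

```bash
python3 -m pendant '[[[0.022,-0.02,0.05,0.003,0.003,0],[0,0,0,0,0,0]]]'; python3 -c "
from h import *
need([.4074,-.25,.027])
need([.4074,-.25,.027])"; python3 -m pendant '[[[0,0,0,0,0,0]]]';python3 -c "
from h import *
need([.4074,-.25,.027])"
```

```text
time_s: 2.65
eef_pos: [0.4083, -0.251, 0.0282]
eef_rot: [0.001, 0.707, 0.707, 0.0]
wrist_force: [-0.2, 0.8, -0.0]
opening: 0.999
pos [ 0.4083 -0.251   0.0282] t [ 0.005 -0.004  0.006] r [0.0007 0.0006 0.0003] F [-0.2  0.8 -0. ] op 0.999 time 2.65
pos [ 0.4083 -0.251   0.0282] t [ 0.005 -0.004  0.006] r [0.0007 0.0006 0.0003] F [-0.2  0.8 -0. ] op 0.999 time 2.65
time_s: 2.78
eef_pos: [0.4086, -0.2513, 0.0286]
eef_rot: [0.002, 0.707, 0.707, 0.0]
wrist_force: [-0.5, 0.1, 0.3]
opening: 0.999
pos [ 0.4086 -0.2513  0.0286] t [ 0.007 -0.006  0.008] r [0.0009 0.0008 0.0003] F [-0.5  0.1  0.3] op 0.999 time 2.77
```

Well centred (about 1 mm). Closing.

```bash
python3 -m pendant '[[[0.005,-0.004,0,0,0,0],[0,0,0,0,0,0],[0,0,0,0,0,0],[0,0,0,0,0,0],[0,0,0,0,0,0],[0,0,0,0,0,0]]]' 1; python3 -c "
from h import *
need([.4074,-.25,.027])
snap('wrist','w4')"
```

```text
time_s: 3.52
eef_pos: [0.4084, -0.2508, 0.0295]
eef_rot: [0.003, 0.707, 0.707, 0.0]
wrist_force: [0.4, -0.3, 1.2]
opening: 0.326
pos [ 0.4084 -0.2508  0.0295] t [ 0.004 -0.005  0.013] r [0.0013 0.0013 0.0003] F [ 0.4 -0.3  1.2] op 0.326 time 3.52
```

View pics/w4.png

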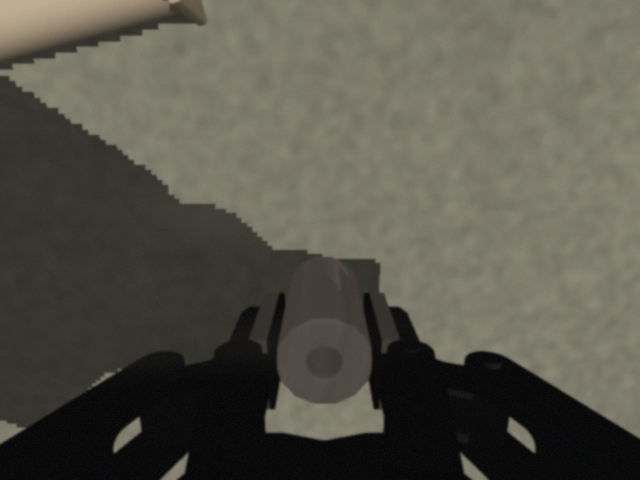

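```bash
python3 -m pendant '[[[0,0,-0.2,0.001,0.001,0],[0,0,-0.3,0,0,0],[0,0,-0.3,0,0,0],[0.2,0.08,0,0,0,0],[0.28,0.11,0,0,0,0],[0.28,0.11,0,0,0,0],[0.28,0.11,0,0,0,0],[0.28,0.11,0,0,0,0],[0.28,0.11,0,0,0,0],[0,0,0,0,0,0]]]'; python3 -c "
from h import *
need([.635,.3,.2])"
```

```text
time_s: 4.82
eef_pos: [0.537, 0.0793, 0.1938]
eef_rot: [-0.0, 0.708, 0.706, 0.001]
wrist_force: [-0.1, -0.4, -1.3]
opening: 0.327
pos [0.537  0.0793 0.1938] t [ 1.105  0.486 -0.029] r [ 0.0002 -0.0005 -0.0011] F [-0.1 -0.4 -1.3] op 0.327 time 4.83
```

```bash
python3 -m pendant '[[[0.27,0.12,0,0,0,0],[0.27,0.12,0,0,0,0],[0.27,0.12,0,0,0,0],[0.25,0.11,0,0,0,0],[0,0,0,0,0,0]]]'; python3 -c "
from h import *
need([.635,.3,.05]); snap('wrist','w5'); snap('side','s5')"
```

```text
time_s: 5.45
eef_pos: [0.6333, 0.2926, 0.1899]
eef_rot: [-0.001, 0.71, 0.705, -0.002]
wrist_force: [-0.5, -0.2, -1.6]
opening: 0.326
pos [0.6333 0.2926 0.1899] t [0.039 0.012 0.699] r [-0.0014  0.0007 -0.0023] F [-0.5 -0.2 -1.6] op 0.326 time 5.45
```

View pics/w5.png

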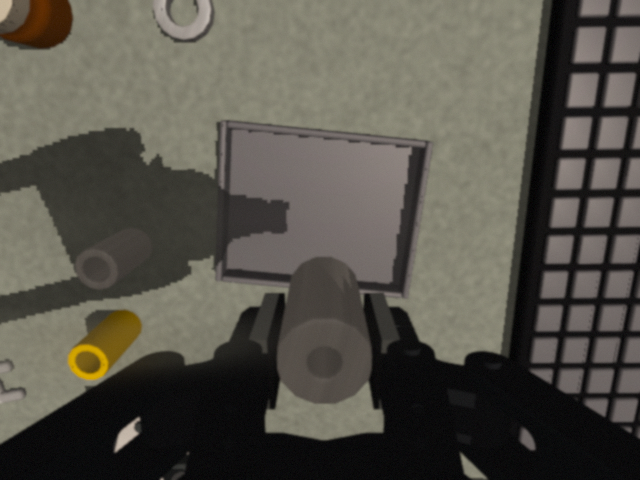

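View pics/s5.png

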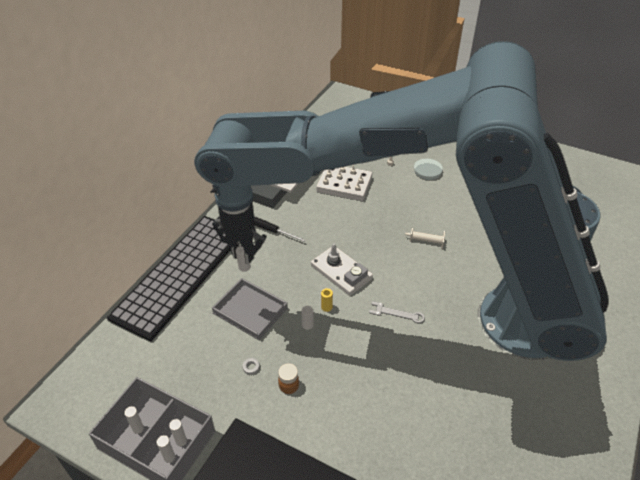

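```bash
python3 - <<'E'
from h import *
np.set_printoptions(precision=4,suppress=True)
w=load("w5");a=load("scene1");b=load("side1")
A=np.array([plane(w,u,v,.025) for u,v in [(223,122),(430,142),(405,296),(218,281)]]);print(A,A.mean(0))
# height check: triangulate the corner between wrist & scene
for p,q,s in [((223,122),(465.6,341.8),(260,336)),((218,281),(418,313.8),(287.2,302.8)),((430,142),(412.8,381),(213.2,309.2))]: print(tri((w,*p),(a,*q),(b,*s)))
print("wide",plane(w,98,268,.06),tri((w,98,268),(a,447.4,287.1),(b,306.7,310.2)))
E
```

```text
[[0.5633 0.3614 0.025 ]
 [0.7068 0.3468 0.025 ]
 [0.6943 0.2313 0.025 ]
 [0.5512 0.2446 0.025 ]] [0.6289 0.296  0.025 ]
(array([0.5582, 0.3601, 0.0177]), [3.6, 1.8, 2.5])
(array([0.5481, 0.2433, 0.0188]), [1.8, 2.5, 1.4])
(array([0.7065, 0.3449, 0.0166]), [2.7, 1.1, 2.5])
wide [0.4808 0.2677 0.06  ] (array([0.4781, 0.2657, 0.0574]), [1.4, 0.7, 0.8])
```

```bash
python3 -m pendant '[[[0.015,-0.02,0.2,-0.001,0.001,-0.002],[0,0,0.2,0,0,0],[0,0,0.2,0,0,0],[0,0,0,0,0,0]]]'; python3 -c "
from h import *
need([.629,.296,.045])"
```

```text
time_s: 6.05
eef_pos: [0.6287, 0.2843, 0.0697]
eef_rot: [0.0, 0.711, 0.703, -0.001]
wrist_force: [0.1, 0.2, -1.2]
opening: 0.326
pos [0.6287 0.2843 0.0697] t [0.059 0.001 0.123] r [-0.0002  0.0006 -0.0034] F [ 0.1  0.2 -1.2] op 0.326 time 6.05
```

```bash
python3 -m pendant '[[[0.059,0,0.05,0,0.001,-0.003],[0,0,0.07,0,0,0],[0,0,0,0,0,0]]]'; python3 -c "
from h import *
need([.629,.296,.034])"
```

```text
time_s: 6.42
eef_pos: [0.6319, 0.296, 0.0496]
eef_rot: [0.001, 0.708, 0.706, 0.003]
wrist_force: [0.5, 0.3, -1.7]
opening: 0.327
pos [0.6319 0.296  0.0496] t [-0.    -0.015  0.078] r [ 0.0019 -0.001  -0.0008] F [ 0.5  0.3 -1.7] op 0.327 time 6.42
```

```bash
python3 -m pendant '[[[0,-0.01,0.04,0.002,-0.001,0],[0,0,0,0,0,0]]]'; python3 -c "
from h import *
need([.629,.296,.034])"; python3 -m pendant '[[[0,0,0.02,0,0,0],[0,0,0,0,0,0]]]'; python3 -c "
from h import *
need([.629,.296,.034])"
```

```text
time_s: 6.68
eef_pos: [0.6305, 0.2964, 0.0424]
eef_rot: [0.0, 0.708, 0.706, 0.0]
wrist_force: [-0.3, 0.0, -1.4]
opening: 0.329
pos [0.6305 0.2964 0.0424] t [-0.002 -0.008  0.042] r [ 0.0003 -0.0001 -0.0007] F [-0.3  0.  -1.4] op 0.329 time 6.67
time_s: 6.92
eef_pos: [0.6309, 0.2965, 0.0386]
eef_rot: [0.001, 0.708, 0.706, 0.001]
wrist_force: [-0.6, -0.1, -1.2]
opening: 0.328
pos [0.6309 0.2965 0.0386] t [-0.003 -0.009  0.023] r [ 0.0006 -0.0001 -0.0007] F [-0.6 -0.1 -1.2] op 0.328 time 6.92
```

```bash
for i in 1; do python3 -m pendant '[[[0,0,0.015,0,0,0],[0,0,0,0,0,0]]]'; done; python3 -c "
from h import *
need([.629,.296,.034])"; python3 -m pendant '[[[0,0,0.012,0,0,0],[0,0,0,0,0,0]]]'; python3 -c "
from h import *
need([.629,.296,.034])"
```

```text
time_s: 7.18
eef_pos: [0.631, 0.2966, 0.0356]
eef_rot: [0.001, 0.708, 0.706, 0.001]
wrist_force: [-0.2, -0.3, -0.9]
opening: 0.332
pos [0.631  0.2966 0.0356] t [-0.003 -0.01   0.008] r [ 0.0007 -0.0001 -0.0007] F [-0.2 -0.3 -0.9] op 0.332 time 7.17
time_s: 7.42
eef_pos: [0.6318, 0.2969, 0.0349]
eef_rot: [0.001, 0.708, 0.706, 0.002]
wrist_force: [-0.0, 0.3, -0.3]
opening: 0.328
pos [0.6318 0.2969 0.0349] t [-0.005 -0.014  0.005] r [ 0.0012 -0.0003 -0.0007] F [-0.   0.3 -0.3] op 0.328 time 7.42
```

```bash
python3 -m pendant '[[[0,0,0.01,0,0,0],[0,0,0,0,0,0]]]'; python3 -c "
from h import *
need([.629,.296,.034])"
```

```text
time_s: 7.68
eef_pos: [0.6324, 0.2972, 0.0348]
eef_rot: [0.001, 0.708, 0.706, 0.002]
wrist_force: [0.7, 0.2, -1.2]
opening: 0.326
pos [0.6324 0.2972 0.0348] t [-0.006 -0.017  0.004] r [ 0.0015 -0.0004 -0.0006] F [ 0.7  0.2 -1.2] op 0.326 time 7.67
```

```bash
python3 -m pendant '[[[-0.004,-0.015,0.02,0.0015,0,0],[0,0,0,0,0,0]]]'; python3 -c "
from h import *
need([.629,.296,.034])"
```

```text
time_s: 7.92
eef_pos: [0.6329, 0.2975, 0.0352]
eef_rot: [0.001, 0.708, 0.706, 0.004]
wrist_force: [-0.2, 0.0, -1.2]
opening: 0.329
pos [0.6329 0.2975 0.0352] t [-0.008 -0.019  0.006] r [ 0.0025 -0.0012 -0.0006] F [-0.2  0.  -1.2] op 0.329 time 7.92
```

```bash
python3 - <<'E'
from h import *
c=snap("scene","s6"); d=snap("side","d6")
cv2.imwrite("pics/z6.png",np.hstack([cv2.resize(c["pixels"][280:400,355:475],(400,400),interpolation=cv2.INTER_CUBIC),cv2.resize(d["pixels"][230:350,190:310],(400,400),interpolation=cv2.INTER_CUBIC)]))
E
```

```text
(no output)
```

View pics/z6.png

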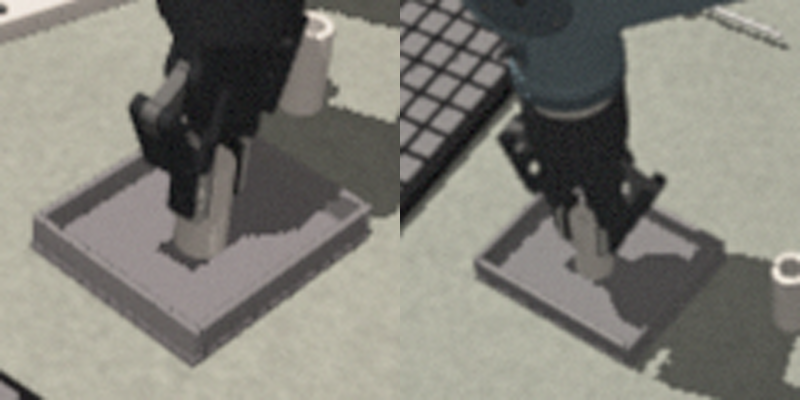

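```bash
python3 -m pendant '[[[0,0,0,0,0,0],[0,0,0,0,0,0],[0,0,0,0,0,0],[0,0,0,0,0,0],[0,0,0,0,0,0]]]' 0; python3 -c "
from h import *
need([.629,.296,.034]); snap('wrist','w7')"
```

```text
time_s: 8.65
eef_pos: [0.6312, 0.297, 0.0324]
eef_rot: [0.0, 0.708, 0.706, 0.002]
wrist_force: [0.1, -1.0, 0.3]
opening: 1.0
pos [0.6312 0.297  0.0324] t [-0.005 -0.011 -0.008] r [ 0.0012 -0.0008 -0.0007] F [ 0.1 -1.   0.3] op 1.0 time 8.65
```

View pics/w7.png

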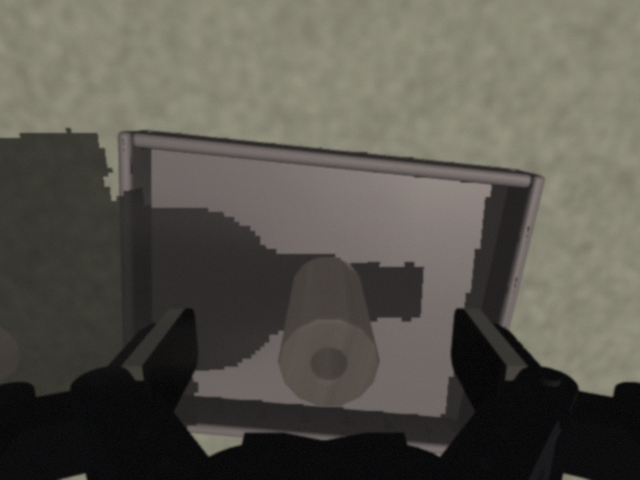

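```bash
python3 -m pendant '[[[0,0,-0.15,0.001,0,0],[0,0,-0.3,0,0,0],[0,0,-0.3,0,0,0],[0,0,-0.15,0,0,0],[-0.05,-0.25,0,0,0,0],[-0.05,-0.25,0,0,0,0],[-0.05,-0.25,0,0,0,0],[0,0,0,0,0,0]]]'; python3 -c "
from h import *
need([.478,.266,.2]); snap('wrist','w8'); snap('scene','s8')"
```

```text
time_s: 9.7
eef_pos: [0.4766, 0.2656, 0.2172]
eef_rot: [-0.001, 0.708, 0.706, 0.001]
wrist_force: [1.2, -1.1, 0.4]
opening: 1.004
pos [0.4766 0.2656 0.2172] t [0.002 0.007 0.086] r [ 0.     -0.0008 -0.0009] F [ 1.2 -1.1  0.4] op 1.004 time 9.7
```

View pics/w8.png

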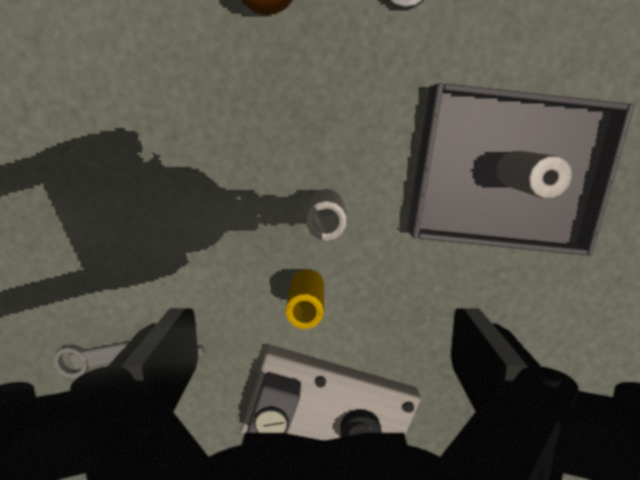

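View pics/s8.png

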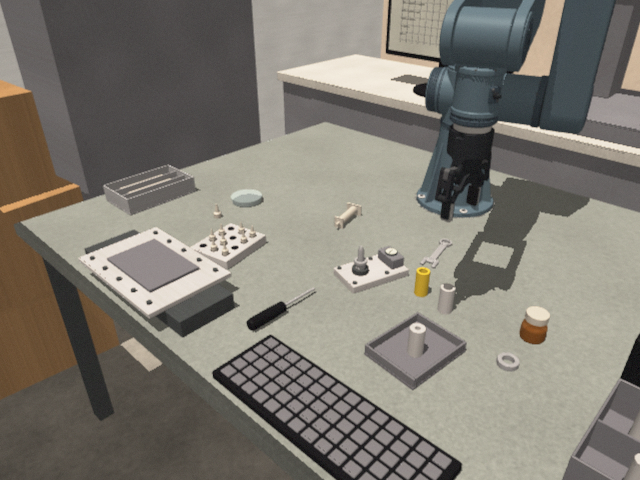

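```bash
python3 - <<'E'
from h import *
np.set_printoptions(precision=4,suppress=True)
w=load("w8");a=load("scene1");b=load("side1")
im=cv2.resize(w["pixels"][190:250,297:357],(600,600),interpolation=cv2.INTER_CUBIC);cv2.imwrite("pics/z8.png",im)
print(plane(w,327,220,.06),tri((w,327,220),(a,447.4,287.1),(b,306.7,310.2)))
E
```

```text
[0.4787 0.2672 0.06  ] (array([0.4781, 0.2659, 0.0581]), [1.0, 0.4, 0.8])
```

View pics/z8.png

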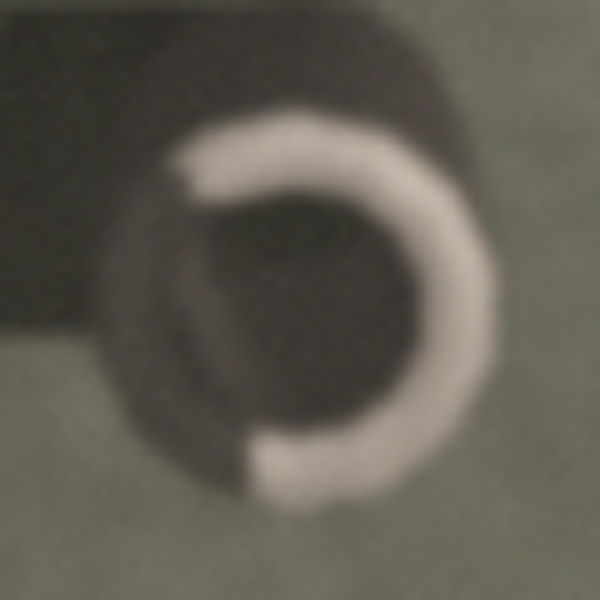

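```bash
python3 -m pendant '[[[0.007,0.009,0.2,0,-0.001,-0.001],[0,0,0.25,0,0,0],[0,0,0.15,0,0,0],[0,0,0,0,0,0]]]'; python3 -c "
from h import *
need([.4785,.267,.028])"
```

```text
time_s: 10.3
eef_pos: [0.4924, 0.2692, 0.0986]
eef_rot: [0.004, 0.708, 0.706, 0.006]
wrist_force: [0.1, -0.4, -0.3]
opening: 1.0
pos [0.4924 0.2692 0.0986] t [-0.012 -0.075  0.352] r [ 0.0047 -0.001  -0.0007] F [ 0.1 -0.4 -0.3] op 1.0 time 10.3
```

```bash
python3 -m pendant '[[[-0.012,-0.075,0.03,0.005,-0.001,-0.001],[0,0,0,0,0,0]]]'; python3 -c "
from h import *
need([.4785,.267,.028])"
```

```text
time_s: 10.55
eef_pos: [0.479, 0.2672, 0.0941]
eef_rot: [-0.0, 0.707, 0.707, 0.001]
wrist_force: [-0.0, 0.6, 0.0]
opening: 0.998
pos [0.479  0.2672 0.0941] t [-0.001 -0.003  0.33 ] r [ 0.0003 -0.0003  0.0002] F [-0.   0.6  0. ] op 0.998 time 10.55
```

```bash
python3 -m pendant '[[[0,0,0.12,0,0,0],[0,-0.01,0.12,0.001,0,0],[0,-0.01,0.06,0.001,0,0],[0,0,0,0,0,0]]]'; python3 -c "
from h import *
need([.4785,.267,.028])"
```

```text
time_s: 11.05
eef_pos: [0.48, 0.269, 0.0389]
eef_rot: [0.001, 0.707, 0.708, 0.004]
wrist_force: [0.2, -0.5, 0.4]
opening: 1.0
pos [0.48   0.269  0.0389] t [-0.01  -0.008  0.054] r [ 0.0019 -0.0014  0.0004] F [ 0.2 -0.5  0.4] op 1.0 time 11.05
```

```bash
python3 -m pendant '[[[-0.01,-0.008,0.055,0.002,-0.0014,0],[0,0,0.005,0,0,0]]]'; python3 -c "
from h import *
need([.4785,.267,.028])"
```

```text
time_s: 11.3
eef_pos: [0.4798, 0.2674, 0.028]
eef_rot: [0.001, 0.707, 0.708, 0.001]
wrist_force: [0.5, -0.0, 0.2]
opening: 1.004
pos [0.4798 0.2674 0.028 ] t [-0.002 -0.007  0.   ] r [ 0.0007 -0.0001  0.0004] F [ 0.5 -0.   0.2] op 1.004 time 11.3
```

```bash
python3 -m pendant '[[[-0.002,-0.006,0,0.001,0,0],[0,0,0,0,0,0],[0,0,0,0,0,0],[0,0,0,0,0,0],[0,0,0,0,0,0],[0,0,0,0,0,0]]]' 1; python3 -c "
from h import *
need([.4785,.267,.028]);snap('wrist','w9')"
```

```text
time_s: 12.05
eef_pos: [0.4795, 0.2672, 0.0291]
eef_rot: [-0.0, 0.707, 0.708, 0.001]
wrist_force: [0.0, 0.5, -0.0]
opening: 0.326
pos [0.4795 0.2672 0.0291] t [-0.001 -0.005  0.005] r [ 0.0003 -0.0003  0.0004] F [ 0.   0.5 -0. ] op 0.326 time 12.05
```

View pics/w9.png

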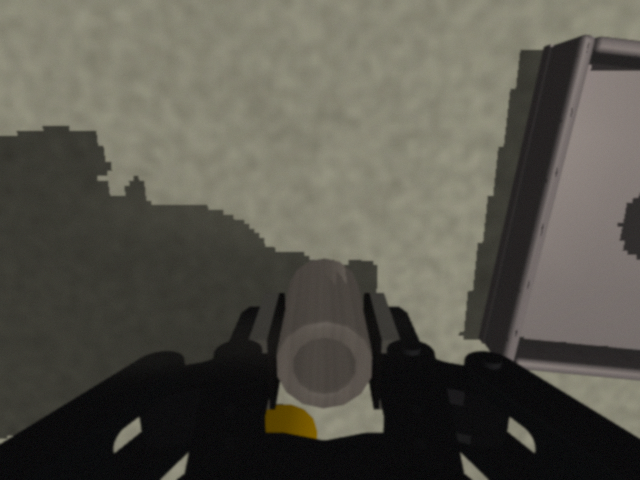

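```bash
python3 - <<'E'
from h import *
w=load("w9"); print(plane(w,324,362,.06),telemetry.get_obs()["eef_pos"])
E
python3 -m pendant '[[[0,0,-0.15,0,0,0],[0,0,-0.28,0,0,0],[0,0,-0.28,0,0,0],[0,0,-0.15,0,0,0],[-0.25,0.03,0,0,0,0],[-0.28,0.03,0,0,0,0],[-0.28,0.03,0,0,0,0],[-0.28,0.03,0,0,0,0],[-0.25,0.03,0,0,0,0],[0,0,0,0,0,0]]]'; python3 -c "
from h import *
need([.507,.0,.2]);snap('wrist','w10')"
```

```text
[0.47908106 0.26841472 0.06      ] [0.47950454 0.2672327  0.02905899]
time_s: 13.35
eef_pos: [0.5097, -0.0083, 0.2059]
eef_rot: [0.0, 0.706, 0.709, -0.0]
wrist_force: [-1.0, 0.7, -0.9]
opening: 0.329
pos [ 0.5097 -0.0083  0.2059] t [ 0.042 -0.013  0.029] r [0.0001 0.0002 0.0014] F [-1.   0.7 -0.9] op 0.329 time 13.35
```

View pics/w10.png

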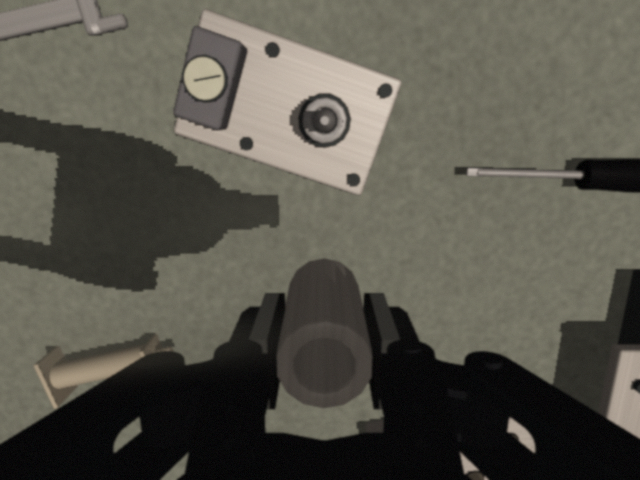

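```bash
python3 - <<'E'
from h import *
w=load("w10"); cv2.imwrite("pics/z10.png",cv2.resize(w["pixels"][90:150,290:360],(700,600),interpolation=cv2.INTER_CUBIC))
E
```

```text
(no output)
```

View pics/z10.png

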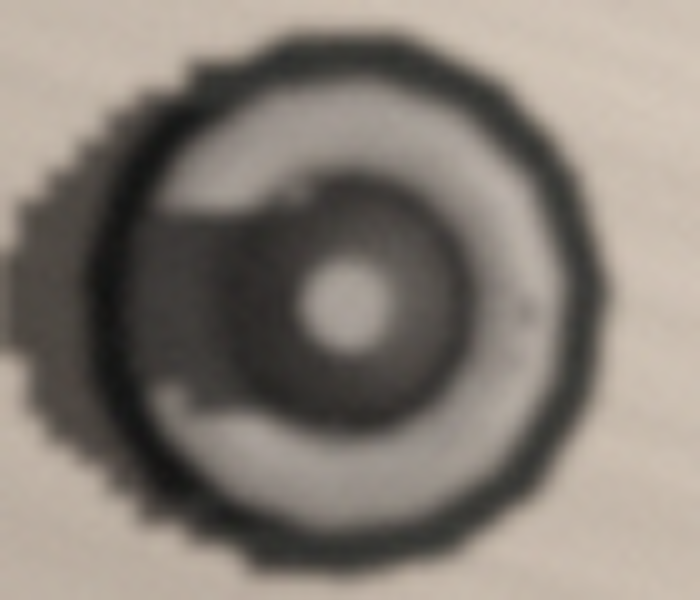

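```bash
python3 - <<'E'
from h import *
np.set_printoptions(precision=4,suppress=True)
w=load("w10"); w1=load("wrist1"); a=load("scene1"); b=load("side1")
print(plane(w,324.1,120.0,.087), plane(w,324.2,119.9,.052))
print("tri",tri((w,324.1,120.),(a,360.5,245.3),(b,333.7,245)))
print("sleeve top now", plane(w,324,362,.2059+.031), telemetry.get_obs()["eef_pos"])
im=w1["pixels"][90:170,180:280]; cv2.imwrite("pics/z11.png",cv2.resize(im,(800,600),interpolation=cv2.INTER_CUBIC))
E
```

```text
[0.5094 0.0613 0.087 ] [0.5095 0.0615 0.052 ]
tri (array([0.5085, 0.0607, 0.0854]), [1.1, 1.7, 1.7])
sleeve top now [ 0.5093 -0.0071  0.2369] [ 0.5094 -0.0067  0.2058]
```

View pics/z11.png

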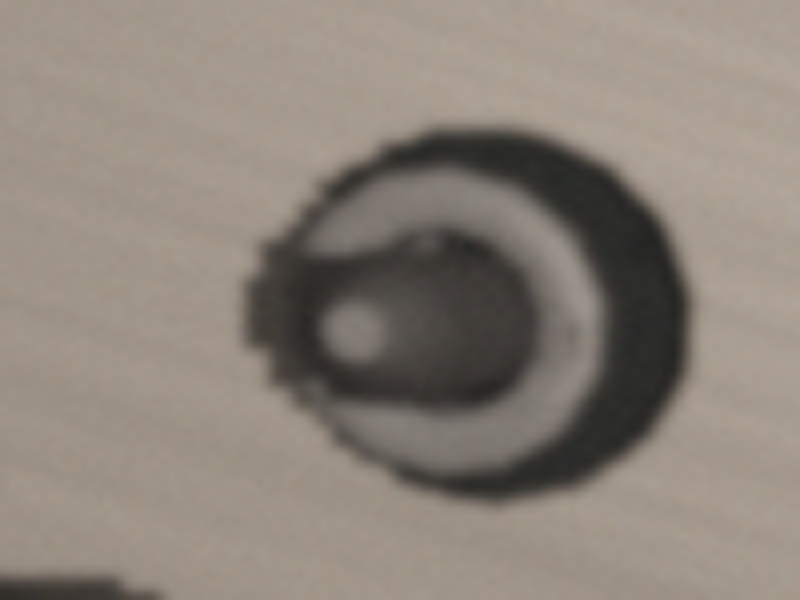

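```bash
python3 - <<'E'
from h import *
np.set_printoptions(precision=4,suppress=True)
w=load("w10"); w1=load("wrist1")
print(tri((w,324.1,120.),(w1,223.5,133.5)),plane(w1,223.5,133.5,.087))
E
```

```text
(array([0.5094, 0.0614, 0.086 ]), [0.1, 0.1]) [0.5096 0.0616 0.087 ]
```

```bash
python3 -m pendant '[[[0.17,0,0,0,0,0.001],[0.17,0,0,0,0,0],[0,0,0.15,0,0,0],[0,0,0.14,0,0,0],[0,0,0,0,0,0]]]'; python3 -c "
from h import *
need([.5095,.061,.13])"
```

```text
time_s: 14.02
eef_pos: [0.5072, 0.0698, 0.1463]
eef_rot: [-0.001, 0.704, 0.71, 0.001]
wrist_force: [-0.2, 0.2, -1.1]
opening: 0.332
pos [0.5072 0.0698 0.1463] t [-0.044  0.011  0.081] r [-0.0003 -0.0008  0.0026] F [-0.2  0.2 -1.1] op 0.332 time 14.03
```

```bash
python3 -m pendant '[[[-0.042,0.011,0.03,0,-0.001,0.003],[0,0,0,0,0,0]]]'; python3 -c "
from h import *
need([.5095,.061,.13])";python3 -m pendant '[[[0,0,0,0,0,0]]]'; python3 -c "
from h import *
need([.5095,.061,.13])"
```

```text
time_s: 14.28
eef_pos: [0.5104, 0.0619, 0.1417]
eef_rot: [0.001, 0.707, 0.707, 0.0]
wrist_force: [-0.6, 0.4, -1.0]
opening: 0.326
pos [0.5104 0.0619 0.1417] t [-0.004 -0.004  0.058] r [ 0.0003  0.0003 -0.0001] F [-0.6  0.4 -1. ] op 0.326 time 14.28
time_s: 14.4
eef_pos: [0.511, 0.0617, 0.1426]
eef_rot: [0.001, 0.707, 0.707, 0.001]
wrist_force: [-0.1, -0.0, -0.9]
opening: 0.328
pos [0.511  0.0617 0.1426] t [-0.003 -0.008  0.063] r [ 0.0008  0.0003 -0.0002] F [-0.1 -0.  -0.9] op 0.328 time 14.4
```

```bash
python3 -m pendant '[[[-0.003,-0.012,0.06,0.001,0,0],[0,0,0.03,0,0,0]]]'; python3 - <<'E'
from h import *
need([.5095,.061,.116])
c=snap("scene","s12"); d=snap("side","d12")
cv2.imwrite("pics/z12.png",np.hstack([cv2.resize(c["pixels"][190:290,310:410],(400,400),interpolation=cv2.INTER_CUBIC),cv2.resize(d["pixels"][190:290,290:390],(400,400),interpolation=cv2.INTER_CUBIC)]))
E
```

```text
time_s: 14.65
eef_pos: [0.5093, 0.0607, 0.1248]
eef_rot: [0.001, 0.708, 0.707, 0.0]
wrist_force: [-0.5, -0.2, -0.8]
opening: 0.329
pos [0.5093 0.0607 0.1248] t [0.002 0.001 0.044] r [ 0.0005  0.0004 -0.0004] F [-0.5 -0.2 -0.8] op 0.329 time 14.65
```

View pics/z12.png

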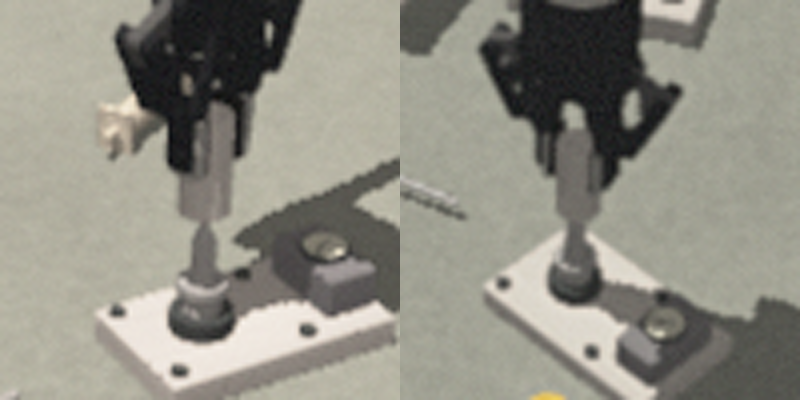

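```bash
python3 -m pendant '[[[0,-0.002,0.05,0.001,0,0],[0,-0.002,0.03,0,0,0]]]'; python3 -c "
from h import *
need([.5095,.061,.081])"
```

```text
time_s: 15.0
eef_pos: [0.5088, 0.0607, 0.108]
eef_rot: [-0.0, 0.708, 0.707, -0.001]
wrist_force: [-0.5, -0.3, -0.5]
opening: 0.327
pos [0.5088 0.0607 0.108 ] t [0.002 0.004 0.135] r [-0.0004  0.0004 -0.0004] F [-0.5 -0.3 -0.5] op 0.327 time 15.0
```

Pin tip is in the bore with no side force; continue.

```bash
python3 -m pendant '[[[0.002,0.003,0.04,0,0,0],[0,0,0.04,0,0,0]]]'; python3 -c "
from h import *
need([.5095,.061,.081])"; python3 -m pendant '[[[0,0,0.03,0,0,0],[0,0,0.01,0,0,0]]]'; python3 -c "
from h import *
need([.5095,.061,.081])"
```

```text
time_s: 15.25
eef_pos: [0.5094, 0.0612, 0.0908]
eef_rot: [-0.0, 0.708, 0.707, -0.001]
wrist_force: [0.1, -0.5, -0.6]
opening: 0.324
pos [0.5094 0.0612 0.0908] t [-0.001  0.001  0.049] r [-0.0005  0.0004 -0.0004] F [ 0.1 -0.5 -0.6] op 0.324 time 15.25
time_s: 15.5
eef_pos: [0.5088, 0.0612, 0.0815]
eef_rot: [-0.001, 0.708, 0.707, -0.001]
wrist_force: [-0.1, -0.8, -1.4]
opening: 0.327
pos [0.5088 0.0612 0.0815] t [-0.001  0.003  0.002] r [-0.0009  0.0003 -0.0004] F [-0.1 -0.8 -1.4] op 0.327 time 15.5
```

```bash
python3 -m pendant '[[[0,0.003,0.015,0,0,0],[0,0,0.015,0,0,0]]]'; python3 -c "
from h import *
need([.5095,.061,.069])"; python3 -m pendant '[[[0,0,0.015,0,0,0],[0,0,0.015,0,0,0]]]'; python3 -c "
from h import *
need([.5095,.061,.069])"
```

```text
time_s: 15.75
eef_pos: [0.5095, 0.0612, 0.0763]
eef_rot: [-0.001, 0.707, 0.707, -0.002]
wrist_force: [-3.3, -1.3, 6.2]
opening: 0.33
pos [0.5095 0.0612 0.0763] t [-0.001  0.     0.036] r [-0.0011  0.0004 -0.0003] F [-3.3 -1.3  6.2] op 0.33 time 15.75
time_s: 16.0
eef_pos: [0.5096, 0.0612, 0.0717]
eef_rot: [-0.001, 0.707, 0.707, -0.002]
wrist_force: [-5.5, -0.2, 8.5]
opening: 0.335
pos [0.5096 0.0612 0.0717] t [-0.001 -0.     0.014] r [-0.0012  0.0004 -0.0002] F [-5.5 -0.2  8.5] op 0.335 time 16.0
```

```bash
python3 -m pendant '[[[0,-0.007,0.008,-0.001,0,0],[0,-0.003,0.01,0,0,0]]]'; python3 -c "
from h import *
need([.5095,.061,.069])"
```

```text
time_s: 16.25
eef_pos: [0.5094, 0.0612, 0.0707]
eef_rot: [0.002, 0.707, 0.707, 0.001]
wrist_force: [-4.1, 1.6, 9.9]
opening: 0.327
pos [0.5094 0.0612 0.0707] t [-0.001  0.001  0.008] r [ 0.001   0.0005 -0.0001] F [-4.1  1.6  9.9] op 0.327 time 16.25
```

```bash
python3 -m pendant '[[[0,-0.005,0.01,0.0005,0,0],[0,-0.003,0.012,0,0,0]]]'; python3 -c "
from h import *
need([.5095,.061,.069])"; python3 -m pendant '[[[0,-0.003,0.012,0,0,0],[0,-0.003,0.012,0,0,0]]]'; python3 -c "
from h import *
need([.5095,.061,.069])"
```

```text
time_s: 16.5
eef_pos: [0.5093, 0.0612, 0.069]
eef_rot: [0.002, 0.707, 0.707, 0.001]
wrist_force: [-4.5, -0.8, 11.3]
opening: 0.326
pos [0.5093 0.0612 0.069 ] t [-0.001  0.001  0.   ] r [ 0.0015  0.0006 -0.0001] F [-4.5 -0.8 11.3] op 0.326 time 16.5
time_s: 16.75
eef_pos: [0.5095, 0.0612, 0.0688]
eef_rot: [0.003, 0.707, 0.707, 0.001]
wrist_force: [-9.2, 0.5, 23.8]
opening: 0.326
pos [0.5095 0.0612 0.0688] t [-0.001  0.    -0.001] r [0.0019 0.0007 0.0001] F [-9.2  0.5 23.8] op 0.326 time 16.75
```

```bash
python3 - <<'E'
from h import *
need([.5095,.061,.069])
c=snap("scene","s13"); d=snap("side","d13"); snap("wrist","w13")
for i in range(6): imaging.camera("scene"); 
need([.5095,.061,.069])
cv2.imwrite("pics/z13.png",np.hstack([cv2.resize(c["pixels"][190:290,310:410],(400,400),interpolation=cv2.INTER_CUBIC),cv2.resize(d["pixels"][190:290,290:390],(400,400),interpolation=cv2.INTER_CUBIC)]))
E
```

```text
pos [0.5095 0.0612 0.0688] t [-0.001  0.    -0.001] r [0.0019 0.0007 0.0001] F [-9.2  0.5 23.8] op 0.326 time 16.75
pos [0.5095 0.0612 0.0688] t [-0.001  0.    -0.001] r [0.002  0.0008 0.0001] F [-9.   0.7 21.8] op 0.33 time 17.2
```

View pics/z13.png

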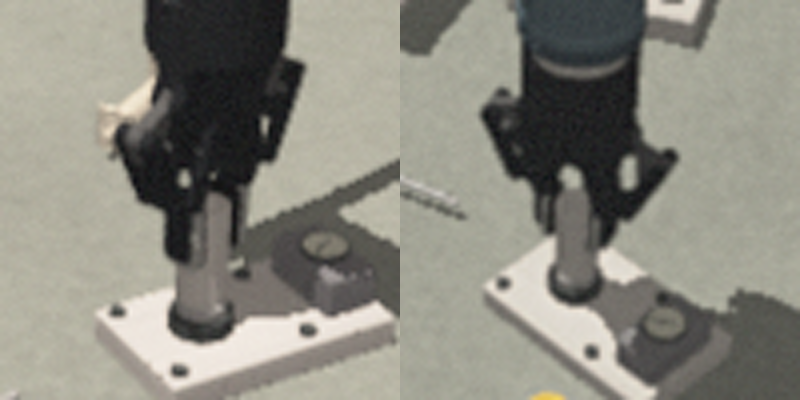

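View pics/s13.png

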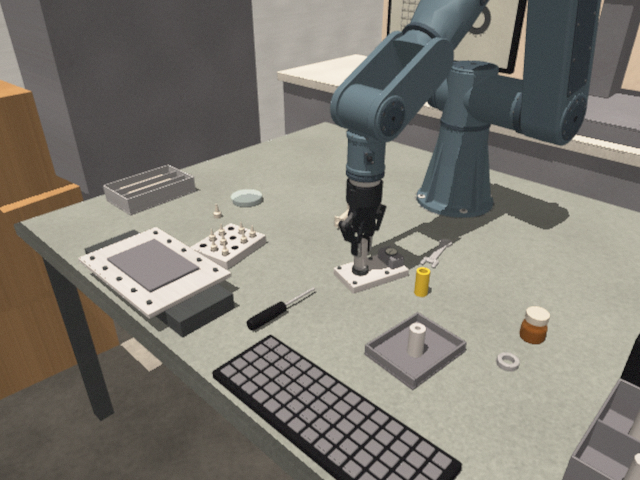

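```bash
python3 -c "
from bench import ctrl
print(ctrl.hand_in())
from h import *
need([.5095,.061,.069])"
```

```text
the job is handed in; nothing more can be done
None
the job is handed in; nothing more can be done
```

Both parts are done, and I handed the job in at about 17.2 s with no verdict reported. The narrow-bored sleeve stands upright and released in the grey reject tray. The wide-bored sleeve is over the gauge pin, still gripped, pressing the collar onto its hard stop.

**Last checks:**
- **Collar on its stop:** tool height went from about 0.081 m at first contact to 0.069 m, the full 12 mm of travel. It then held at 0.0688 m while the vertical force rose from 11 N to 22–24 N. The force stayed at about 22 N for the next 0.45 s.
- **Pictures:** the narrow sleeve is upright in the tray, the wide sleeve sits down on the dark shoulder, and everything else looks unmoved in the scene view.

**What did not match cleanly:**
- A side force of about 9 N along -x remained during the press. Shifting the tool slightly did not remove it, so the sleeve is probably rubbing on the pin or collar.
- The side and scene cameras disagreed with the wrist camera by 1–3 mm. On the tray rim they gave 17–19 mm against the stated 25 mm. I relied on the wrist camera for position and on feel for the final heights.

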